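Lock the tube carousel onto the lab mixer

TASK

Take the tube carousel off its parking ring and mount it on the mixer: let its two lugs through the two gaps of the mixer's collar, push it down against the spring, turn it clockwise (seen from above) to the stop and let it rise, so that it ends locked and level with the gripper clear. Leave the bottle, the jar and the tip box where they stand.

Things in the scene. Friction and masses are not known exactly. Their poses are not given: they have to be found in the camera images.
- carousel: Loose tube carousel, about 0.32 kg, 91 mm tall. Origin: centre of its foot; z up, the axis it turns about. An aluminium hub 40 mm in diameter (z 0 to 24 mm) with two lugs, a white disc 132 mm in diameter (z 24 to 36) with ten tubes at its edge (caps to z 46, tubes hang to z 8), and a bar handle on top. Half a turn makes no difference. It starts with its disc on the parking ring, at any yaw.
- handle (a point): Point on the carousel's axis, 76 mm above its origin, in its grey bar handle: a good height to grip, fingers closing along the carousel's y. The bar is upright, along the carousel's x, in line with the lugs: 70 mm long, 16 mm thick, from z 36 to 91 mm. The tube caps beside it stand 47 to 63 mm from the axis.
- lug (a point): Outer end of one of the two opposite lugs at the foot of the carousel's hub, along +x and -x of the carousel: each 14 mm wide, 8 mm high (z 0 to 8 mm), reaching 34 mm from the axis. This point: the +x lug, on the axis line at half its height.
- stand: Fixed grey parking ring, 90 mm outer and 74 mm inner diameter, 26 mm high, with a thin foot flange. Origin: centre of its underside, on the bench. The carousel's hub hangs inside with 2 mm under it; it lifts straight out.
- mixer: Fixed lab mixer: round white housing 176 mm in diameter, 60 mm high, a small grey panel on its -x side; in the middle of its top a grey collar 90 mm in diameter and 25 mm high (rim 85 mm above the bench). Origin: centre of the underside, on the bench; z up is the collar's axis. Locked, the carousel's x axis lies along the mixer's x axis and its foot 68 mm above the bench.
- socket (a point): Centre of the collar at its rim, 85 mm above the bench. The collar's round hole is 46 mm in diameter (hub 40), with two opposite gaps for the lugs reaching 37 mm from the axis. With the foot pushed down to 61 (disc meets rim) to 64 mm above the bench the carousel can turn, clockwise only, 70 degrees (some 8 more at most) to a stop. Let go there, the spring lifts it into pockets that keep it.
- gap (a point): Middle of one of the collar's two opposite gaps, at the rim, 30 mm from the axis; both are alike. The gaps' line is turned 70 degrees (1.222 rad) anticlockwise from the mixer's x axis. Each is 19 mm wide at the hole, wider outward. The lugs (14 mm) enter only here, with the carousel's x axis along the gaps' line, about 7 degrees of play.
- plate (a joint): Travel (m) of the sprung plate inside the collar that carries the carousel's foot: 0 at rest (plate 74 mm above the bench), growing as it is pressed. It pushes up with about 4 N at rest, 6.4 N at 6 mm (locked), 9 N at 13 mm (disc on the rim). More than the carousel weighs, so it must be held down while it is turned.
- bottle: Bystander: loose white bottle, 68 mm in diameter, 150 mm high. Origin: centre of its underside.
- tip_box: Bystander: loose grey box with a clear lid, 80 by 120 by 65 mm high. Origin: centre of its underside.
- jar: Bystander: loose white jar with a lid, 70 mm in diameter, 80 mm high. Origin: centre of its underside.
Things that resemble listed ones, but are neither listed nor needed, are in the scene too. Leave any purple or turquoise look-alike of the mixer alone.

How it is judged:
By the outcome, as a careful person would: the job done as asked, in the order asked, and still so for the second after the job is handed in, with the robot touching nothing.
It also fails if it takes over 45 s, if anything falls off the work surface, if the arm or the gripper's body presses on something with over 40 N, if the wrist force passes 120 N, or if a joint passes its speed limit or range.

ROBOT

A 6-joint arm with a two-finger parallel gripper is mounted at the origin on the work surface. World frame = base frame: x ahead of the robot, y to its left, z up, the work surface at z = 0. Lengths are in m, angles in degrees, forces in N, time in s.
With the tool pointing down it reaches from about 0.25 to 0.725 m from the base axis. Payload 9.7 kg.
Tool frame: the origin (TCP) lies at the very end of the fingers, on their centre line; the grasp point (between the pads) lies 19 mm behind it; z points along the fingers, y is the line along which they close (so a half turn about z gives the same grasp; the last joint's range is limited). The gripper opens to 85 mm and grips with 20 to 120 N. Pads are 22 mm wide; open, the fingers measure 114 mm over their backs; the gripper's body (76 mm by 85 mm) begins 54 mm behind the grasp point. The pads swing forward as they close: fully open they stand 13 mm farther back than shut.
Start: joints at [-63.484, 4.979, 10.078, 95.1, 0, 90], TCP at [0.246, -0.492, 0.231] pointing down, gripper open.
Joint ranges: [-179.16, 179.16], [-48.56, 103.87], [-65.8, 70.77], [-126.05, 130.52], [-82.76, 87.17], [-180, 180]. Speed limits (degrees/s): [127.2, 127.2, 147.25, 180, 180, 180].

INTERFACE

Orientations are given as a 3x3 rotation matrix whose columns are the frame's x, y, z axes.
In Python, from cell import bot, optics, finder gives the robot as it stands.
- The arm moves only by the tool play_rows, never from a script. Its argument "steps" is a list of rows, each a list of 3 entries, a list of its own where there are three numbers: the opening, from -1 (shut) to 1 (fully open), so that 0 is half open, then the shift along the tool's x, y, z each as a share of 6 cm, from -1 to 1, then the turn about the tool's z as a share of 0.1 rad, from -1 to 1. In form: [[hand, [tx, ty, tz], spin], ...]. A call has 1 to 12 rows; each row shifts and turns the commanded pose from where the row before left it, along the tool's axes as they then stand; what a row does not reach is not made up. A row lasts 1/8 s, in which the tool goes at most 62.5 mm and 10.7 degrees, less where a joint would pass 70% of its speed; a pose out of reach is approached as far as the arm can. A call with a number of a shift or a turn outside -1 to 1 is refused whole. A call with a gripper value outside its range is refused whole. The fingers move at their own pace and stop on an object; "force" is the grip in N (left out, the last holds). Time passes only in rows, so rows that do not move let the fingers close. It gives the time, the measured TCP pose, the force, the opening and the grip force at its end, in the units of the state.
- bot.get_obs(): the state, without advancing time (a new reading comes with each control period).
- optics.snapshot(name): name is "side" or "top" or "wrist"; returns the picture (480x640x3 uint8, red, green, blue); there is no depth.
- optics.camera_info(name): a dict with "fx", "fy", "cx", "cy" (pixels), "dist_coeffs" ([k1, k2, p1, p2, k3] as OpenCV has them; the pictures are not rectified), "R" (3x3) and "t" (3): a world point X has camera coordinates R X + t; the wrist camera has in their place "hand_eye" (4x4, takes a point from camera to tool coordinates, whose origin is the TCP and whose axes are the flange's). Camera axes: x right, y down, z forward; pixel columns grow to the right and rows downward; lengths in m; the calibration is good to about 2 mm. A picture is of the moment at which its call begins: read the wrist's pose just before it. camera_info takes no time and is no camera call.
- bot.finish_job(): hands the job in; it is judged then, once.
Trained networks look in the newest picture that a camera, given by its name, has taken for a name from the list of things; names that differ only in an ending like _2 or _b are one class to them, and where a whole thing is asked for, a point or a joint stands for the part that bears it (a point fixed in the world has none). Each returns a list of dicts, best first, with "score" (0 to 1); they miss things now and then, are a little off and sometimes report something else, mostly with a low value. They report only what shows in the picture. A call takes as long as a camera call. They do not tell look-alikes from the thing itself.
- finder.boxes_of(camera, target): "extent" ([left, top, right, bottom] in pixels, round what is visible of it).
- finder.silhouettes(camera, target): "region" (480x640 bool, what is visible of it) and "extent" ([left, top, right, bottom] in pixels, round what is visible of it).
- finder.pinpoint(camera, target): "xy" ([column, row] in pixels: a listed point, or the origin of a listed thing).
The state is a dict: "time_s": time; "q": joint angles; "qd": joint speeds; "effort": joint torques, N m; "ee_pos": TCP position; "ee_rot": TCP orientation; "wrist_force": force on the tool from outside, world axes, zero at the start; "wrist_torque": the same for the moment, N m; "opening": opening from 0.0 (shut) to 1.0 (fully open); "grip_force": force on a finger pad.
Only numpy, scipy, OpenCV 4.12 (cv2) and the standard library are available. Lean on these libraries where they do the work, as an engineer would, in place of code of your own. Each camera call takes 0.05 s, during which the arm holds its last target. There are 200 camera calls.

## Working session

There is one attempt and no reset: what is moved stays moved. The work goes in short steps, Python scripts to look and compute and a tool call to move; the robot and the scene stay as the last step left them, time stands still between calls to the robot, and variables do not carry over. Pictures are saved under pics/ and viewed, at most 10 in all, crops included, and the job is handed in when it is done.

Besides the shell and the picture viewer there is one more tool, called after "Emit:" as name([rows], argument=value, ...), one row to a line, values as JSON. play_rows: Moves the arm, as the interface text tells. Shift numbers are shares of 6 cm and turn numbers shares of 0.1 rad, none past 1 either way. Its arguments: {"type":"object","properties":{"steps":{"type":"array","items":{"type":"array"}},"force":{"type":"number"}},"required":["steps"]}

```bash
mkdir -p pics; ls
python3 - <<'E'
from cell import bot,optics,finder
import cv2,numpy as np
ims=[]
for c in ["top","side"]:
    im=optics.snapshot(c); cv2.imwrite(f"pics/{c}0.png",im[:,:,::-1])
    for n in ["carousel","mixer","stand","handle","lug","socket","gap","bottle","jar","tip_box"]:
        print(c,n,[(np.round(d["xy"]).tolist(),round(d["score"],2)) for d in finder.pinpoint(c,n)[:4]])
    i=optics.camera_info(c); print({k:np.round(v,4).tolist() for k,v in i.items()})
o=bot.get_obs();print(o["time_s"],o["ee_rot"],o["ee_pos"],o["opening"])
i=optics.camera_info("wrist");print(i)
E
```

```text
pics
top carousel [([239.0, 244.0], 0.61)]
top mixer [([448.0, 336.0], 0.62), ([422.0, 168.0], 0.57), ([392.0, 248.0], 0.55)]
top stand [([394.0, 245.0], 0.21)]
top handle [([232.0, 236.0], 0.83)]
top lug [([238.0, 230.0], 0.95), ([232.0, 235.0], 0.72)]
top socket [([394.0, 247.0], 0.94), ([423.0, 165.0], 0.73), ([456.0, 339.0], 0.57)]
top gap [([383.0, 243.0], 0.91), ([442.0, 330.0], 0.74), ([415.0, 159.0], 0.62)]
top bottle [([155.0, 222.0], 0.85)]
top jar [([235.0, 231.0], 0.7), ([314.0, 180.0], 0.57)]
top tip_box [([478.0, 264.0], 0.94)]
{'fx': 529.3762, 'fy': 529.3762, 'cx': 318.4956, 'cy': 243.9313, 'dist_coeffs': [0.0526, 0.0, 0.0, 0.0, 0.0], 'R': [[0.0288, -0.9996, 0.0067], [-0.9908, -0.0294, -0.1319], [0.1321, -0.0028, -0.9912]], 't': [-0.0087, 0.5121, 1.5151]}
side carousel [([254.0, 340.0], 0.7)]
side mixer [([307.0, 225.0], 0.9), ([360.0, 260.0], 0.62), ([255.0, 338.0], 0.52)]
side stand [([255.0, 337.0], 0.73)]
side handle [([252.0, 306.0], 0.7), ([254.0, 337.0], 0.2)]
side lug [([239.0, 336.0], 0.78)]
side socket [([309.0, 201.0], 0.92), ([360.0, 230.0], 0.78), ([360.0,
[... 522 characters left out ...]
.46419711e-01 -8.94823693e-01  3.78334715e-06]
 [-2.38071940e-05 -1.61052372e-05 -1.00000000e+00]] [ 0.24553442 -0.49215046  0.23126805] 1.0014662372331162
{'fx': 360.9809920937064, 'fy': 360.9809920937064, 'cx': 315.41847193584846, 'cy': 238.5858525447053, 'dist_coeffs': array([-0.02818523,  0.        ,  0.        ,  0.        ,  0.        ]), 'hand_eye': array([[-6.95068986e-04, -9.48917444e-01, -3.15523695e-01,
         8.11010395e-02],
       [ 9.99999428e-01, -4.02898852e-04, -9.91211894e-04,
        -2.55380929e-04],
       [ 8.13454122e-04, -3.15524203e-01,  9.48917180e-01,
        -1.43240736e-01],
       [ 0.00000000e+00,  0.00000000e+00,  0.00000000e+00,
         1.00000000e+00]])}
```

View pics/top0.png

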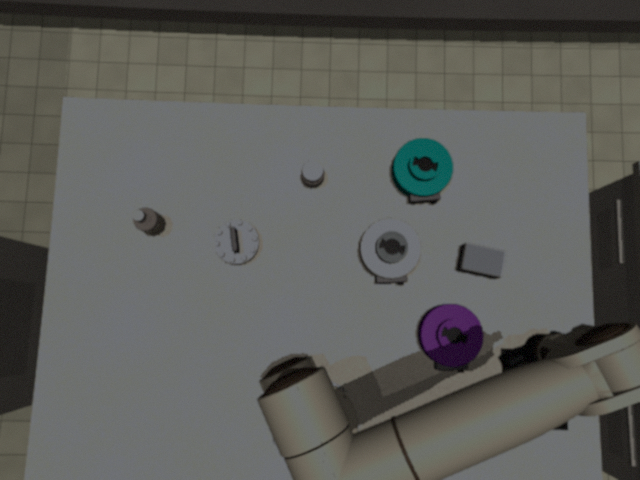

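View pics/side0.png

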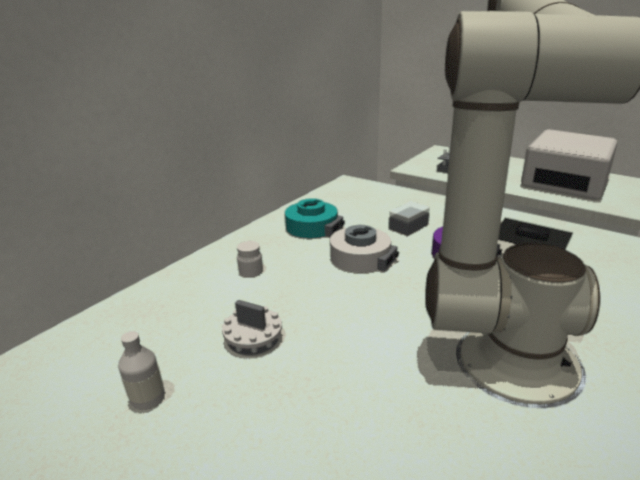

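The top picture shows the white mixer at (391,248) with its panel below at (391,280), and the carousel at (237,242) with its bar nearly vertical. The bottle is at (148,220), the jar at (313,175) and the tip box at (482,260). The look-alikes are teal (422,168) and purple (450,335). The side view agrees.

```bash
cat > h.py <<'E'
from cell import bot,optics,finder
import cv2,numpy as np
def cam(c,obs=None):
    i=optics.camera_info(c)
    K=np.array([[i["fx"],0,i["cx"]],[0,i["fy"],i["cy"]],[0,0,1]]);D=np.array(i["dist_coeffs"],float)
    if c=="wrist":
        T=np.eye(4);T[:3,:3]=obs["ee_rot"];T[:3,3]=obs["ee_pos"];W=np.linalg.inv(T@i["hand_eye"])
        return K,D,W[:3,:3],W[:3,3]
    return K,D,np.array(i["R"]),np.array(i["t"])
def onplane(C,uv,z):
    K,D,R,t=C
    n=cv2.undistortPoints(np.array(uv,float).reshape(-1,1,2),K,D).reshape(-1,2)
    d=np.c_[n,np.ones(len(n))]@R; o=-R.T@t
    return o+d*((z-o[2])/d[:,2])[:,None]
def proj(C,X):
    K,D,R,t=C
    return cv2.projectPoints(np.array(X,float).reshape(-1,1,3),cv2.Rodrigues(R)[0],t,K,D)[0].reshape(-1,2)
E
python3 - <<'E'
from h import *
T=cam("top");S=cam("side")
for n,uv,z in [("mixer socket",(394,247),.085),("gap",(383,243),.085),("panel",(391,280),.03),("handle",(232,236),.104),("lug?",(238,230),.03),("bar ends",[(233,227),(236,251)],.119),("bottle cap",(139,215),.15),("jar",(313,168),.08),("tip",(484,260),.065),("teal",(424,163),.085),("purple",(455,337),.085)]:
    print(n,onplane(T,uv,z).round(3).tolist())
for n,uv,z in [("socket",(360,230),.085),("handle",(252,306),.104),("bottle",(147,396),0)]:
    print("side",n,onplane(S,uv,z).round(3).tolist())
E
```

```text
mixer socket [[0.503, -0.207, 0.085]]
gap [[0.513, -0.176, 0.085]]
panel [[0.413, -0.207, 0.03]]
handle [[0.518, 0.248, 0.104]]
lug? [[0.547, 0.244, 0.03]]
bar ends [[0.541, 0.245, 0.119], [0.474, 0.233, 0.119]]
bottle cap [[0.561, 0.494, 0.15]]
jar [[0.727, 0.029, 0.08]]
tip [[0.476, -0.466, 0.065]]
teal [[0.75, -0.291, 0.085]]
purple [[0.258, -0.377, 0.085]]
side socket [[0.512, -0.209, 0.085]]
side handle [[0.494, 0.259, 0.104]]
side bottle [[0.568, 0.495, 0.0]]
```

Emit:
play_rows([
  [1, [0.85, -0.333, 0], 0],
  [1, [0.85, -0.333, 0], 0],
  [1, [0.85, -0.333, 0], 0],
  [1, [0.85, -0.333, 0], 0],
  [1, [0.85, -0.333, 0], 0],
  [1, [0.85, -0.333, 0], 0],
  [1, [0.85, -0.333, 0], 0],
  [1, [0, 0, 0], 0],
  [1, [0, 0, 0], 0],
  [1, [0, 0, 0], 0],
])

```text
time_s: 2.35
ee_pos: [0.5019, -0.2085, 0.2314]
ee_rot: [[0.895, 0.445, 0.0], [0.445, -0.895, -0.0], [-0.0, 0.0, -1.0]]
wrist_force: [-0.3, -0.1, 0.1]
opening: 1.0
grip_force: 0.0
```

```bash
cat > look.py <<'E'
from h import *
import sys
name,targets=sys.argv[1],sys.argv[2:]
o=bot.get_obs();im=optics.snapshot("wrist");cv2.imwrite(f"pics/{name}.png",im[:,:,::-1])
C=cam("wrist",o)
np.savez(f"pics/{name}.npz",K=C[0],D=C[1],R=C[2],t=C[3])
print(o["time_s"],o["ee_pos"].round(4),np.degrees(np.arctan2(o["ee_rot"][1,0],o["ee_rot"][0,0])).round(2),np.round(o["q"],1))
for a in targets:
    n,z=a.split(":")
    for d in finder.pinpoint("wrist",n)[:4]:print(n,np.round(d["xy"],1),round(d["score"],2),onplane(C,d["xy"],float(z)).round(4).tolist())
E
python3 look.py w1 socket:.085 gap:.085 mixer:0
```

```text
2.35 [ 0.5019 -0.2085  0.2314] 26.43 [-22.6   4.1   9.1  95.1  -0.  131. ]
socket [310.9 213.3] 0.74 [[0.5061, -0.2017, 0.085]]
gap [283.3 189.2] 0.69 [[0.5142, -0.1728, 0.085]]
mixer [349.  417.5] 0.89 [[0.2593, -0.3778, 0.0]]
mixer [309.9 195.5] 0.72 [[0.5029, -0.2009, 0.0]]
mixer [520.2   1.3] 0.7 [[0.7507, -0.2934, 0.0]]
```

View pics/w1.png

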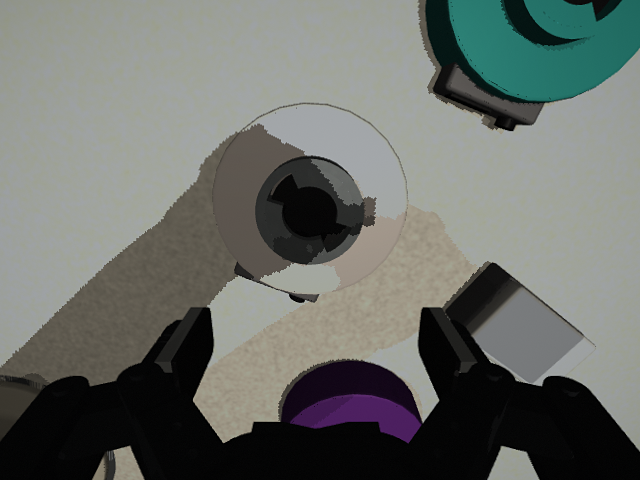

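The wrist view shows the white collar at about (310,210), with gaps at upper left (285,190) and lower right (335,238). I'll rectify the image to refine its pose.

```bash
cat > mix.py <<'E'
from h import *
from scipy.optimize import least_squares
im=cv2.imread("pics/w1.png");f=np.load("pics/w1.npz");C=(f["K"],f["D"],f["R"],f["t"])
for d in finder.silhouettes("wrist","mixer")[:3]:
    m=d["region"].astype(np.uint8);print(d["score"],np.round(d["extent"]))
    if 150<d["extent"][0]<260:
        c=max(cv2.findContours(m,0,cv2.CHAIN_APPROX_NONE)[0],key=len).reshape(-1,2)
        P=onplane(C,c,.06)[:,:2]
        r=least_squares(lambda p:np.hypot(*(P-p[:2]).T)-p[2],[.505,-.203,.088],loss="soft_l1",f_scale=.001)
        print("housing",r.x.round(4))
s=.0002;N=600;c0=np.array([.505,-.2035])
g=(np.arange(N)-N/2)*s
X,Y=np.meshgrid(c0[0]+g,c0[1]-g)   # right=+x, up=+y
uv=proj(C,np.stack([X,Y,np.full_like(X,.085)],-1).reshape(-1,3)).astype(np.float32).reshape(N,N,2)
o=cv2.remap(im,uv[...,0],uv[...,1],cv2.INTER_CUBIC)
o=cv2.convertScaleAbs(o,alpha=1.8,beta=10)
cv2.imwrite("pics/w1r.png",o)
E
python3 mix.py
```

```text
0.83 [213. 105. 409. 307.]
housing [ 0.5051 -0.2005  0.0869]
0.8 [425.   0. 640. 130.]
0.71 [284. 366. 423. 439.]
```

View pics/w1r.png

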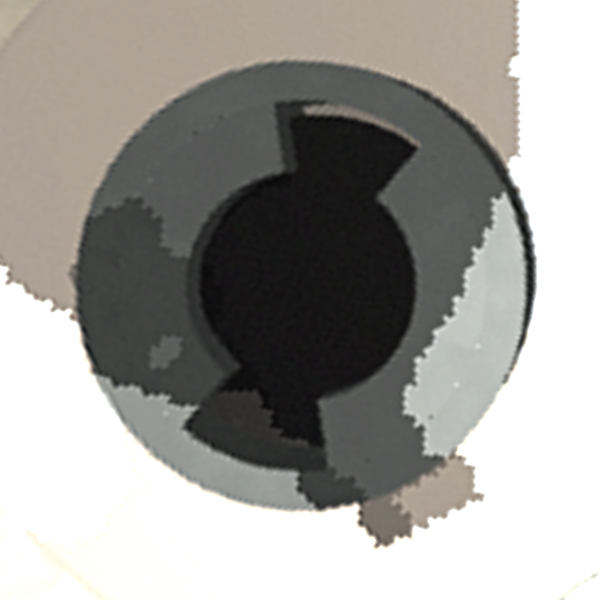

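The rectified view puts the collar centre at about (0.5053,-0.2006) and the gap line at 74°, so the mixer yaw is about 4°. Next I go to the carousel, turning the tool on the way because of the q6 range.

Emit:
play_rows([
  [1, [0.425, -0.831, 0], 0],
  [1, [0.425, -0.831, 0], 0],
  [1, [0.425, -0.831, 0], 0],
  [1, [0.425, -0.831, 0], 0],
  [1, [0.425, -0.831, 0], 0],
  [1, [0.425, -0.831, 0], 0],
  [1, [0.425, -0.831, 0], 0],
  [1, [0.425, -0.831, 0], 0],
  [1, [0, 0, 0], -1],
  [1, [0, 0, 0], -1],
  [1, [0, 0, 0], -1],
  [1, [0, 0, 0], -1],
])

```text
time_s: 4.1
ee_pos: [0.5071, 0.2401, 0.2313]
ee_rot: [[0.648, 0.762, -0.0], [0.762, -0.648, -0.0], [-0.0, -0.0, -1.0]]
wrist_force: [-0.3, 0.0, 0.8]
opening: 0.999
grip_force: 0.0
```

Emit:
play_rows([
  [1, [0, 0, 0], -1],
  [1, [0, 0, 0], -1],
  [1, [0, 0, 0], -1],
  [1, [0, 0, 0], -1],
  [1, [0, 0, 0], -1],
  [1, [0, 0, 0], -1],
  [1, [0, 0, 0], -1],
  [1, [0, 0, 0], -1],
  [1, [0, 0, 0], -1],
  [1, [0, 0, 0], -1],
  [1, [0, 0, 0], -1],
  [1, [0, 0, 0], -1],
])

```text
time_s: 5.6
ee_pos: [0.5071, 0.2401, 0.2314]
ee_rot: [[-0.475, 0.88, 0.0], [0.88, 0.475, 0.0], [0.0, 0.0, -1.0]]
wrist_force: [0.9, -0.3, -1.0]
opening: 0.997
grip_force: 0.0
```

Emit:
play_rows([
  [1, [0, 0, 0], -1],
  [1, [0, 0, 0], -1],
  [1, [0, 0, 0], -1],
  [1, [0, 0, 0], -1],
  [1, [0, 0, 0], -1],
  [1, [0, 0, 0], -1],
  [1, [0, 0, 0], -1],
  [1, [0, 0, 0], -1],
  [1, [0, 0, 0], -1],
  [1, [0, 0, 0], -1],
  [1, [0, 0, 0], -1],
  [1, [0, 0, 0], -1],
])

```text
time_s: 7.1
ee_pos: [0.5071, 0.2401, 0.2313]
ee_rot: [[-0.992, -0.124, 0.0], [-0.124, 0.992, 0.0], [-0.0, 0.0, -1.0]]
wrist_force: [0.1, -0.3, 0.1]
opening: 1.0
grip_force: 0.0
```

Emit:
play_rows([
  [1, [0, 0, 0], -0.6],
  [1, [0, 0, 0], 0],
  [1, [0, 0, 0], 0],
])

```text
time_s: 7.48
ee_pos: [0.5071, 0.2402, 0.2313]
ee_rot: [[-0.984, -0.179, 0.0], [-0.179, 0.984, 0.0], [-0.0, 0.0, -1.0]]
wrist_force: [0.1, 0.5, -1.6]
opening: 1.001
grip_force: 0.0
```

```bash
python3 look.py w2 handle:.078 carousel:.002
```

```text
7.475 [0.5071 0.2402 0.2313] -169.71 [25.3  6.5 11.8 95.2  0.  15.1]
handle [322.7 227.9] 0.57 [[0.5134, 0.2481, 0.078]]
carousel [318.3 209. ] 0.69 [[0.5158, 0.2454, 0.002]]
```

View pics/w2.png

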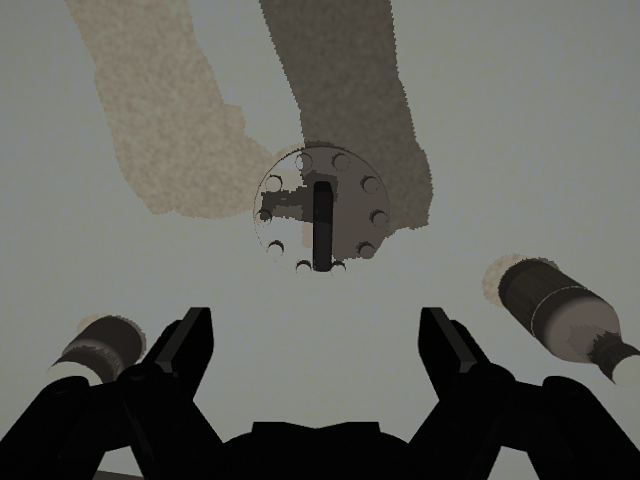

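The wrist view shows the carousel at about (320,210), with its bar running (323,183)-(323,271), close to the tool's x. I'll rectify it for a precise fit.

Run:
```python
from h import *
im=cv2.imread("pics/w2.png");f=np.load("pics/w2.npz");C=(f["K"],f["D"],f["R"],f["t"])
s=.00025;N=600;c0=np.array([.512,.246]);g=(np.arange(N)-N/2)*s
X,Y=np.meshgrid(c0[0]+g,c0[1]-g)
for z,n in [(.093,"a")]:
    uv=proj(C,np.stack([X,Y,np.full_like(X,z)],-1).reshape(-1,3)).astype(np.float32).reshape(N,N,2)
    o=cv2.remap(im,uv[...,0],uv[...,1],cv2.INTER_CUBIC);cv2.imwrite(f"pics/w2{n}.png",cv2.convertScaleAbs(o,alpha=2.2,beta=15))
gray=o.max(2)
for th in (30,45,60):
    m=(gray<th).astype(np.uint8);k,l,st,ce=cv2.connectedComponentsWithStats(m)
    i=1+np.argmax(st[1:,4]);c=cv2.findContours((l==i).astype(np.uint8),0,2)[0][0];r=cv2.minAreaRect(c)
    print(th,st[i],"centre",c0+[(r[0][0]-N/2)*s,-(r[0][1]-N/2)*s],np.array(r[1])*s,r[2])
for d in finder.silhouettes("wrist","carousel")[:1]:
    c=max(cv2.findContours(d["region"].astype(np.uint8),0,1)[0],key=len)
    P=onplane(C,c,.038)[:,:2];(x,y),r=cv2.minEnclosingCircle((P*1000).astype(np.float32));print("disc",x,y,r, P.min(0),P.max(0))
```

```text
30 [  136   241   304   110 13199] centre [0.508879 0.246853] [0.01621149 0.07645116] 79.69515228271484
45 [  134   201   306   152 19370] centre [0.50888694 0.24634141] [0.02620466 0.07691227] 70.4417495727539
60 [  107   200   334   310 35145] centre [0.50899989 0.22880887] [0.06543825 0.08658021] 74.51841735839844
disc 513.0975952148438 247.57394409179688 66.59337615966797 [0.44675747 0.18222306] [0.57911133 0.31326109]
```

View pics/w2a.png

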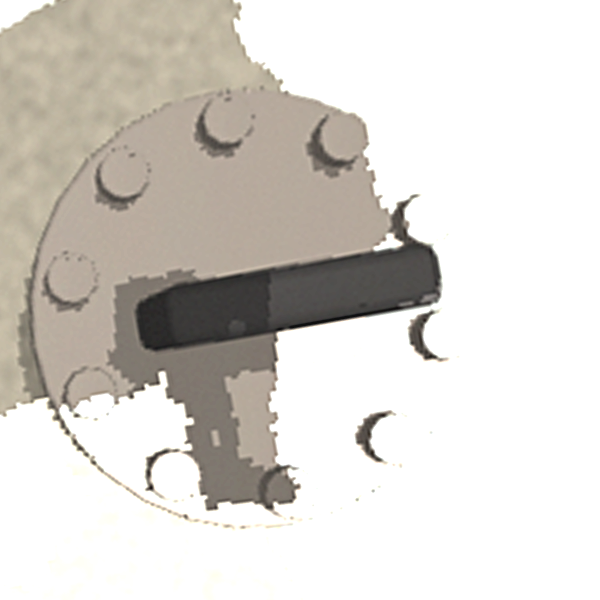

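The bar axis is at 10.3°, matching the tool yaw, and its centre is at about (0.5127,0.2468). Align, descend and grip.

Emit:
play_rows([
  [1, [-0.112, 0.092, 0], 0],
  [1, [0, 0, 0.9], 0],
  [1, [0, 0, 0.9], 0],
  [1, [0, 0, 0.7], 0],
  [1, [0, 0, 0.37], 0],
  [1, [0, 0, 0], 0],
  [-1, [0, 0, 0], 0],
  [-1, [0, 0, 0], 0],
  [-1, [0, 0, 0], 0],
  [-1, [0, 0, 0], 0],
  [-1, [0, 0, 0], 0],
  [-1, [0, 0, 0], 0],
], force=80)

```text
time_s: 9.18
ee_pos: [0.513, 0.2471, 0.0598]
ee_rot: [[-0.984, -0.18, 0.001], [-0.18, 0.984, 0.0], [-0.001, 0.0, -1.0]]
wrist_force: [0.5, -0.3, 6.2]
opening: 0.178
grip_force: 78.8
```

Emit:
play_rows([
  [-1, [0, 0, -0.4], 0],
  [-1, [0, 0, -0.7], 0],
  [-1, [0, 0, -0.9], 0],
  [-1, [0, 0, -0.8], 0],
  [-1, [0.184, -0.915, 0], 0],
  [-1, [0.184, -0.915, 0], 0],
  [-1, [0.184, -0.915, 0], 0],
  [-1, [0.184, -0.915, 0], 0],
  [-1, [0.184, -0.915, 0], 0],
  [-1, [0.184, -0.915, 0], 0],
  [-1, [0.184, -0.915, 0], 0],
  [-1, [0.184, -0.915, 0], 0],
])

```text
time_s: 10.68
ee_pos: [0.5044, -0.2026, 0.2264]
ee_rot: [[-0.984, -0.18, -0.001], [-0.18, 0.984, 0.001], [0.001, 0.001, -1.0]]
wrist_force: [1.7, 1.1, -2.9]
opening: 0.17
grip_force: 78.8
```

Emit:
play_rows([
  [-1, [0, 0, 0], -1],
  [-1, [0, 0, 0], -1],
  [-1, [0, 0, 0], -1],
  [-1, [0, 0, 0], -1],
  [-1, [0, 0, 0], -1],
  [-1, [0, 0, 0], -1],
  [-1, [0, 0, 0], -1],
  [-1, [0, 0, 0], -1],
  [-1, [0, 0, 0], -1],
  [-1, [0, 0, 0], -1],
  [-1, [0, 0, 0], -1],
  [-1, [0, 0, 0], -0.1],
])

```text
time_s: 12.18
ee_pos: [0.5047, -0.2008, 0.2264]
ee_rot: [[-0.276, -0.961, -0.001], [-0.961, 0.276, 0.001], [-0.0, 0.001, -1.0]]
wrist_force: [0.5, 1.1, -2.5]
opening: 0.174
grip_force: 79.5
```

Emit:
play_rows([
  [-1, [0, 0, 0], 0],
  [-1, [0, 0, 0], 0],
])

```text
time_s: 12.42
ee_pos: [0.5049, -0.2009, 0.2269]
ee_rot: [[-0.277, -0.961, -0.0], [-0.961, 0.277, 0.0], [-0.0, 0.0, -1.0]]
wrist_force: [0.6, -0.4, -2.3]
opening: 0.173
grip_force: 79.5
```

```bash
python3 look.py w3
python3 - <<'E'
from h import *
im=optics.snapshot("side");cv2.imwrite("pics/s3.png",np.hstack([cv2.resize(im[100:340,240:480],(400,400)),cv2.resize(cv2.imread("pics/w3.png")[:,:,::-1],(400,400))])[:,:,::-1])
E
```

```text
12.425 [ 0.5049 -0.2009  0.2269] -106.09 [-21.7   4.    8.5  94.6   0.  -95.6]
```

View pics/s3.png

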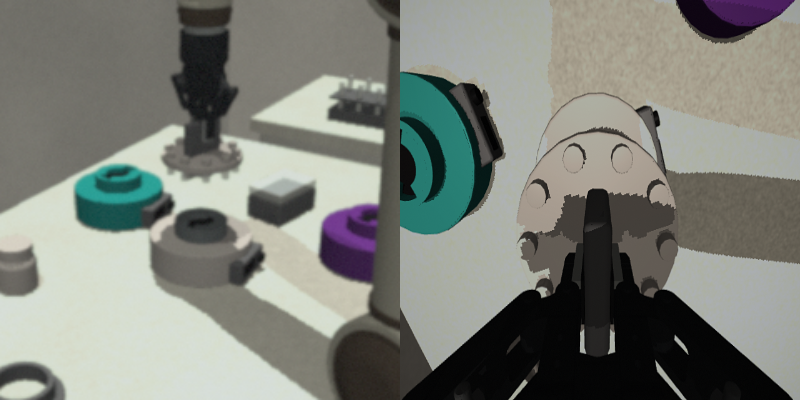

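The carousel is held level above the collar. One quick check of its axis relative to the TCP.

Run:
```python
from h import *
from scipy.optimize import least_squares
o=bot.get_obs();im=optics.snapshot("wrist");C=cam("wrist",o)
z=o["ee_pos"][2]-.058+.036
for d in finder.silhouettes("wrist","carousel")[:2]:
    c=max(cv2.findContours(d["region"].astype(np.uint8),0,1)[0],key=len).reshape(-1,2)
    c=c[c[:,1]<330]
    for zz in (z,z-.006,z-.012):
        P=(onplane(C,c,zz)-o["ee_pos"])@o["ee_rot"];P=P[:,:2]
        r=least_squares(lambda p:np.hypot(*(P-p).T)-.066,[0,0],loss="soft_l1",f_scale=.001)
        print(d["score"],np.round(d["extent"]),r.x.round(4),"resid",np.abs(r.fun).mean().round(5))
# bar top ends along tool y=0
C0=cam("wrist",o)
for xx in (-.035,.035):print(xx,proj(C0,o["ee_pos"]+o["ee_rot"]@np.array([xx,0,-.033])))
for xx in (-.066,.066):print(xx,proj(C0,o["ee_pos"]+o["ee_rot"]@np.array([xx,0,.022])))
```

```text
0.59 [184. 157. 448. 430.] [-0.0009  0.0001] resid 0.01317
0.59 [184. 157. 448. 430.] [-0.0009  0.    ] resid 0.01284
0.59 [184. 157. 448. 430.] [-0.0007  0.    ] resid 0.01295
-0.035 [[315.20421027 428.9933144 ]]
0.035 [[315.0149979  264.60131487]]
-0.066 [[315.2130342  392.62596717]]
0.066 [[314.95441513 153.35422104]]
```

Emit:
play_rows([
  [-1, [0, 0, 0.5], 0],
  [-1, [0, 0, 0.5], 0],
  [-1, [0, 0, 0.33], 0],
  [-1, [0, 0, 0.1], 0],
  [-1, [0, 0, 0.1], 0],
  [-1, [0, 0, 0.1], 0],
  [-1, [0, 0, 0], 0],
  [-1, [0, 0, 0], 0],
])

```text
time_s: 13.62
ee_pos: [0.5053, -0.2011, 0.1302]
ee_rot: [[-0.276, -0.961, 0.001], [-0.961, 0.276, -0.001], [0.0, -0.002, -1.0]]
wrist_force: [0.1, -0.5, 1.7]
opening: 0.176
grip_force: 80.1
```

The force rose by about 4 N at foot height 72 mm, so the lugs are in the gaps and on the plate. Now pressing down.

Emit:
play_rows([
  [-1, [0, 0, 0.05], 0],
  [-1, [0, 0, 0.05], 0],
  [-1, [0, 0, 0.03], 0],
  [-1, [0, 0, 0.03], 0],
  [-1, [0, 0, 0], 0],
  [-1, [0, 0, 0], 0],
])

```text
time_s: 14.38
ee_pos: [0.5053, -0.201, 0.1201]
ee_rot: [[-0.276, -0.961, 0.001], [-0.961, 0.276, -0.0], [0.0, -0.001, -1.0]]
wrist_force: [1.5, -1.7, 5.3]
opening: 0.171
grip_force: 80.7
```

Emit:
play_rows([
  [-1, [0, 0, 0], 0.5],
  [-1, [0, 0, 0], 0.7],
  [-1, [0, 0, 0], 0.8],
  [-1, [0, 0, 0], 0.8],
  [-1, [0, 0, 0], 0.8],
  [-1, [0, 0, 0], 0],
])

```text
time_s: 15.12
ee_pos: [0.5049, -0.2009, 0.1199]
ee_rot: [[-0.598, -0.802, 0.0], [-0.802, 0.598, -0.0], [-0.0, -0.0, -1.0]]
wrist_force: [0.3, -0.7, 6.0]
opening: 0.177
grip_force: 80.8
```

```bash
python3 -c "
from h import *
o=bot.get_obs();print(o['wrist_force'],o['wrist_torque'],np.degrees(np.arctan2(o['ee_rot'][1,0],o['ee_rot'][0,0])))"
```

```text
[ 0.32414759 -0.68331038  5.98784922] [ 0.00815864 -0.04966226 -0.06228088] -126.7144412081581
```

Turning freely. Going on towards the stop.

Emit:
play_rows([
  [-1, [0, 0, 0], 0.8],
  [-1, [0, 0, 0], 0.8],
  [-1, [0, 0, 0], 0.8],
  [-1, [0, 0, 0], 0.8],
  [-1, [0, 0, 0], 0.8],
  [-1, [0, 0, 0], 0.8],
  [-1, [0, 0, 0], 0.8],
  [-1, [0, 0, 0], 0.8],
  [-1, [0, 0, 0], 0.8],
  [-1, [0, 0, 0], 0.8],
  [-1, [0, 0, 0], 0.4],
  [-1, [0, 0, 0], 0],
])

```text
time_s: 16.62
ee_pos: [0.5049, -0.2009, 0.12]
ee_rot: [[-0.996, -0.091, 0.0], [-0.091, 0.996, -0.0], [-0.0, -0.0, -1.0]]
wrist_force: [0.2, 0.5, 5.1]
opening: 0.177
grip_force: 80.8
```

```bash
python3 -c "
from h import *
o=bot.get_obs();print(o['wrist_force'],o['wrist_torque'],np.degrees(np.arctan2(o['ee_rot'][1,0],o['ee_rot'][0,0])))"
```

```text
[0.23940848 0.50484243 5.12640424] [ 0.03113394  0.02347708 -0.14677279] -174.80725193394397
```

Emit:
play_rows([
  [-1, [0, 0, 0], 0.3],
  [-1, [0, 0, 0], 0.3],
  [-1, [0, 0, 0], 0.3],
  [-1, [0, 0, 0], 0],
])

```text
time_s: 17.12
ee_pos: [0.5049, -0.2008, 0.1199]
ee_rot: [[-1.0, -0.001, 0.0], [-0.001, 1.0, 0.0], [-0.0, 0.0, -1.0]]
wrist_force: [0.2, -0.5, 4.8]
opening: 0.176
grip_force: 80.7
```

```bash
python3 -c "
from h import *
o=bot.get_obs();print(o['wrist_force'],o['wrist_torque'],np.degrees(np.arctan2(o['ee_rot'][1,0],o['ee_rot'][0,0])))"
```

```text
[ 0.24363167 -0.47267935  4.83272946] [ 0.07013104 -0.02129294 -0.01568849] -179.95162162846674
```

Emit:
play_rows([
  [-1, [0, 0, 0], 0.3],
  [-1, [0, 0, 0], 0.3],
  [-1, [0, 0, 0], 0.2],
  [-1, [0, 0, 0], 0],
])

```text
time_s: 17.62
ee_pos: [0.5049, -0.2009, 0.1199]
ee_rot: [[-0.997, 0.078, 0.0], [0.078, 0.997, -0.0], [-0.0, -0.0, -1.0]]
wrist_force: [0.3, 0.2, 4.9]
opening: 0.175
grip_force: 80.8
```

```bash
python3 -c "
from h import *
o=bot.get_obs();print(o['wrist_force'],o['wrist_torque'],np.degrees(np.arctan2(o['ee_rot'][1,0],o['ee_rot'][0,0])))"
```

```text
[0.2511096  0.24396821 4.85554913] [-0.16147858  0.08210129  0.59809471] 175.52753159421604
```

The stop is reached (0.6 Nm at 78° turned). I'll ease the torque and let it rise under control.

Emit:
play_rows([
  [-1, [0, 0, 0], -0.2],
  [-1, [0, 0, -0.03], 0],
  [-1, [0, 0, -0.03], 0],
  [-1, [0, 0, 0], 0],
])

```text
time_s: 18.12
ee_pos: [0.5049, -0.2009, 0.1233]
ee_rot: [[-0.998, 0.059, -0.0], [0.059, 0.998, 0.0], [0.0, -0.0, -1.0]]
wrist_force: [0.7, -1.0, 1.8]
opening: 0.177
grip_force: 79.9
```

```bash
python3 -c "
from h import *
o=bot.get_obs();print(o['wrist_force'],o['wrist_torque'],np.degrees(np.arctan2(o['ee_rot'][1,0],o['ee_rot'][0,0])))"
```

```text
[ 0.68579292 -0.99788772  1.764064  ] [-0.22042224 -0.20232941  0.11039946] 176.62359142715601
```

Emit:
play_rows([
  [-1, [0, 0, -0.025], 0],
  [-1, [0, 0, 0], 0],
  [-1, [0, 0, 0], 0],
])

```text
time_s: 18.5
ee_pos: [0.5049, -0.2009, 0.1248]
ee_rot: [[-0.998, 0.059, -0.0], [0.059, 0.998, -0.0], [0.0, -0.0, -1.0]]
wrist_force: [1.2, -1.3, 1.0]
opening: 0.174
grip_force: 79.8
```

```bash
python3 -c "
from h import *
o=bot.get_obs();print(o['wrist_force'],o['wrist_torque'],np.degrees(np.arctan2(o['ee_rot'][1,0],o['ee_rot'][0,0])))"
```

```text
[ 1.20754647 -1.32732552  0.96045245] [-0.21867536 -0.2077946   0.15066541] 176.6277864453489
```

Emit:
play_rows([
  [-1, [0, 0, -0.02], 0],
  [-1, [0, 0, 0], 0],
  [-1, [0, 0, 0], 0],
])

```text
time_s: 18.88
ee_pos: [0.5048, -0.2009, 0.1259]
ee_rot: [[-0.998, 0.059, -0.0], [0.059, 0.998, 0.0], [0.0, 0.0, -1.0]]
wrist_force: [1.4, -1.7, -1.5]
opening: 0.174
grip_force: 79.5
```

```bash
python3 -c "
from h import *
o=bot.get_obs();print(o['wrist_force'],o['wrist_torque'],np.degrees(np.arctan2(o['ee_rot'][1,0],o['ee_rot'][0,0])))"
```

```text
[ 1.39811357 -1.72634598 -1.54450807] [-0.31121743 -0.32349682  0.16238382] 176.63010446980914
```

The foot has risen to about 68 mm and meets the pocket ceiling. Releasing and backing off straight up.

Emit:
play_rows([
  [0.2, [0, 0, 0], 0],
  [0.2, [0, 0, 0], 0],
  [0.2, [0, 0, 0], 0],
  [0.2, [0, 0, 0], 0],
  [0.2, [0, 0, -0.3], 0],
  [0.2, [0, 0, -0.7], 0],
  [0.2, [0, 0, -0.7], 0],
  [0.2, [0, 0, -0.5], 0],
  [0.2, [0, 0, 0], 0],
  [0.2, [0, 0, 0], 0],
  [0.2, [0, 0, 0], 0],
])

```text
time_s: 20.25
ee_pos: [0.5046, -0.2008, 0.2571]
ee_rot: [[-0.998, 0.059, -0.001], [0.059, 0.998, 0.001], [0.002, 0.0, -1.0]]
wrist_force: [-0.0, -0.2, 0.3]
opening: 0.6
grip_force: 0.0
```

```bash
python3 look.py w4 handle:.144 socket:.085 carousel:.068
python3 - <<'E'
from h import *
im=cv2.imread("pics/w4.png");f=np.load("pics/w4.npz");C=(f["K"],f["D"],f["R"],f["t"])
c0=np.array([.505,-.2009]);s=.0003;N=500;g=(np.arange(N)-N/2)*s
X,Y=np.meshgrid(c0[0]+g,c0[1]-g)
uv=proj(C,np.stack([X,Y,np.full_like(X,.159)],-1).reshape(-1,3)).astype(np.float32).reshape(N,N,2)
o=cv2.convertScaleAbs(cv2.remap(im,uv[...,0],uv[...,1],cv2.INTER_CUBIC),alpha=2,beta=10)
sd=optics.snapshot("side")[140:300,270:430,::-1]
cv2.imwrite("pics/v4.png",np.hstack([cv2.resize(o,(400,400)),cv2.resize(sd,(400,400),interpolation=cv2.INTER_CUBIC)]))
E
```

```text
20.25 [ 0.5046 -0.2008  0.2571] 176.63 [-21.7   4.8  12.7  98.1  -0.  -18.3]
handle [312.3 235.6] 0.87 [[0.5058, -0.2028, 0.144]]
socket [248.7 432.1] 0.85 [[0.7529, -0.2906, 0.085]]
carousel [313.4 211.1] 0.93 [[0.5058, -0.2023, 0.068]]
```

View pics/v4.png

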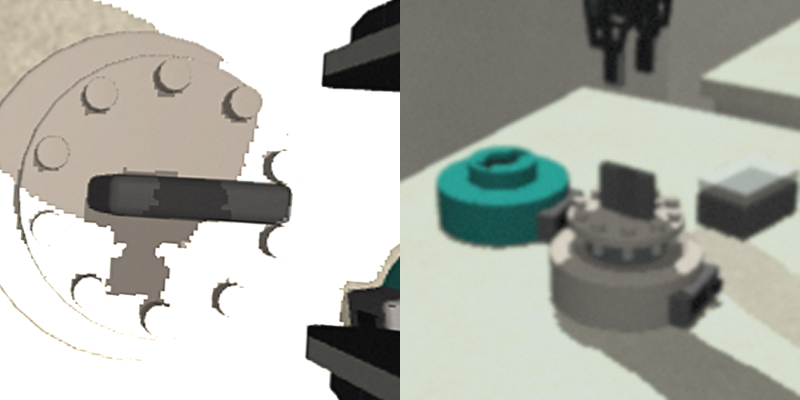

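The carousel sits level on the white mixer's collar, with its bar at about −3°. That matches the 78° stop, and the foot is at locked height. The gripper is clear at z = 0.257 and nothing else moved.

```bash
python3 -c "
from cell import bot
print(bot.finish_job())"
```

```text
the job is handed in; nothing more can be done
None
```

The carousel is on the white mixer, turned clockwise to the stop (about 78°) and risen to locked height, with the gripper clear and the bottle, jar and tip box untouched; locking was judged from force and height readings rather than by a turn-back test, and the job is handed in.

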